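# Check the brake lever of an e-scooter handlebar

## Task

The e-scooter handlebar clamped in the bench vise has had its electronic brake lever changed: with the outside of the fingers, press the long brake lever in towards its grip as far as it will go, without forcing it, to check that it stops short of the grip, and keep it pressed against its stop for about two seconds. Then ease it back out under control, without letting it snap, until it is fully out again. Only push on the lever's outer face: do not take hold of the lever or touch the grip behind it, do not press the thumb throttle, and leave the things on the counter where they are.

Things in the scene. Friction and masses are not known exactly. Their poses are not given: they have to be found in the camera images.
- vise: fixed bench vise, round suction base 152 mm across, holding the handlebar by its stem. Origin: centre of the base's underside. z up, y along the handlebar, x from the lever's side to the rider's side. In this frame the bar is level at x 0, z 205 mm, y -235 to +235 mm; a dashboard in the middle tops out at z 260 mm. Brake lever: y negative, x negative (robot's) side; throttle: y positive
- brake_lever (a joint): angle of the brake lever on its upright pivot, rad: 0 = fully out (at rest), grows as it is pressed to the grip, about 0.26 = on its hard stop, 10 to 22 mm short of the grip. A spring returns it, fast if let go: at lever_pad it takes about 4 N to start, 8 to 9 N to reach the stop. A hidden reach setting (0 to 0.06 rad inwards) shifts rest and stop alike, not this value
- lever_pivot (a point): on the lever's pivot, at half the lever's height: x -34, y -85, z 205 mm in the vise's frame. A housing 28 mm high and 26 mm across surrounds it.
- lever_pad (a point): on the outer face of the lever's blade (turned away from the grip), at half height, where fingers go: 110 mm from the pivot, 26 mm short of the tip. Blade: bare aluminium, slightly curved, 16 mm high, 11 mm thick, level; it swings level about the pivot, anticlockwise from above when pressed (pad moves 28 mm, towards the vise's +x). Free space in front, above, below
- lever_tip (a point): centre of the round ball (17 mm) at the free end of the brake lever, 133 mm from the pivot.
- lever_inner: the inner half of the lever's blade, on the side of the grip (the face that must not be hooked or pinched). Its origin lies on the pivot.
- brake_grip: black rubber handgrip behind the brake lever, 32 mm thick (37 mm at its end collars), 122 mm long; its origin is the centre of its inner end, at y -112 mm, z 205 mm in the vise's frame, and it runs to the vise's -y. Not to be touched.
- throttle (a joint): angle of the short thumb throttle, rad: 0 = released, up to 0.7 = pressed. Leave it alone.
- throttle_paddle (a point): the paddle of the thumb throttle (about 16 x 22 mm), below the bar on the rider's side, beside the other grip.
- tape_roll: roll of brown parcel tape lying flat, 84 mm across, 36 mm high; origin at the centre of its underside. Bystander.
- screw_jar: small clear jar of 54 mm diameter, 62 mm high, standing; origin at the centre of its underside. Bystander.
- screwdriver: screwdriver 170 mm long, lying along its own x. Bystander.
- disc_case: flat plastic disc case 135 x 190 x 14 mm; origin at the centre of its underside. Bystander.

How it is judged:
On the way:
1. the fingers hold the brake lever pressed in against its stop (joint above 0.24 rad) for 1.5 s (value of joint brake_lever above 0.24 rad and contact force between the fingers and brake_lever above 2 N), for 1.5 s.
At the end, for the whole second after the job is handed in: after having been held against its stop for 1.5 s, the brake lever is fully out again (joint below 0.03 rad), the throttle released and the lever let go (value of joint brake_lever below 0.03 rad and value of joint throttle below 0.05 rad); the robot touches nothing.
It fails at once if the brake lever is let snap back (faster than 5 rad/s) (velocity of joint brake_lever below -5 rad/s).
It fails at once if the lever is forced (more than 60 N) (contact force between the arm and brake_lever above 60 N).
It fails at once if the lever is hooked or pinched by its inner face, or the grip behind it is touched (contact force between any of the fingers, the arm and lever_inner above 1.5 N or contact force between any of the fingers, the arm and brake_grip above 1.5 N).
It fails at once if the throttle is pressed (value of joint throttle above 0.1 rad).
It fails at once if a thing on the counter is moved or lifted by more than 20 mm (distance of any of tape_roll, screw_jar, screwdriver, disc_case from where it was at the start of the episode above 0.02 m).
It also fails if it takes over 42 s, if anything falls off the work surface, if the arm or the gripper's body presses on something with over 40 N, if the wrist force passes 120 N, or if a joint passes its speed limit or range.

## Robot

A 7-joint arm with a two-finger parallel gripper is mounted at the origin on the work surface. World frame = base frame: x ahead of the robot, y to its left, z up, the work surface at z = 0. Lengths are in m, angles in rad, forces in N, time in s.
With the tool pointing down it reaches from about 0.35 to 0.9 m from the base axis. Payload 8.1 kg.
Tool frame: the origin (TCP) lies midway between the tips of the shut fingers; the grasp point (between the pads) lies 19 mm behind it; x points along the fingers, z is the direction in which the jaws open and shut, and the axes are right-handed (so a half turn about x gives the same grasp; the last joint's range is limited). The gripper opens to 92 mm and grips with 3 to 60 N. Pads are 19 mm wide; open, the fingers measure 130 mm over their backs; the gripper's body (75 mm by 190 mm) begins 47 mm behind the grasp point.
Start: joints at [1.099, 0.434, 0.025, 1.573, -0.012, 1.134, -0.075], TCP at [0.225, -0.583, 0.227] pointing down, gripper open.
Joint ranges: [-2.62, 2.62], [-0.44, 2.09], [-1.27, 1.32], [0.08, 2.57], [-1.32, 4.46], [0.12, 2], [-2.74, 2.74]. Speed limits (rad/s): [2.22, 2.22, 3.01, 3.01, 3.14, 3.14, 3.14].

## Interface

Orientations are given as a rotation vector (axis times angle).
In Python, from cell import arm gives the robot as it stands. The module is installed in compiled form; this text tells all that it offers.
- The arm moves only by the tool move_arm, never from a script. Its argument "steps" is text: rows parted by semicolons, each of 5 numbers parted by spaces: the shift along the tool's x, y, z in m, then the turn about the tool's x in rad, then the closure in counts, from 0 (fully open) to 255 (shut). A call has 1 to 10 rows; each row is the pose to reach, as a shift and turn from the pose commanded when the call began, along the tool's axes at that moment; what a row does not reach only later rows make up. A row lasts 1/12 s, in which the tool goes at most 41.7 mm and 7.16 degrees, less where a joint would pass 70% of its speed; a pose out of reach is approached as far as the arm can. A call with a gripper value outside its range is refused whole. The fingers move at their own pace and stop on an object; "squeeze" is the grip in N (left out, the last holds). Time passes only in rows, so rows that repeat a pose let the fingers close. It gives the time, the measured TCP pose, the force and the opening at its end, in the units of the state.
- arm.observe(): the state, without advancing time (a new reading comes with each control period).
- arm.get_image(name): name is "side" or "top"; returns a dict with "img" (420x560x3 uint8, blue, green, red), "z_map" (420x560 float32, m along the optical axis (not along the pixel's ray), 0 where there is no reading), "vfov" (degrees; the focal length in pixels is half the picture's height over the tangent of half this angle, whatever the lens; pixels are square), "cx", "cy" (the principal point, pixels), "extrinsics" (4x4, takes a point from camera to world coordinates). Camera axes: x right, y up, looking along -z (the intrinsics and any distortion apply to the point x, -y, -z); pixel columns grow to the right and rows downward; lengths in m; the calibration is good to about 2 mm. A picture is of the moment at which its call begins.
- arm.sign_off(): hands the job in, once; it reports no verdict.
The state is a dict: "clock": time; "joints": joint angles; "dq": joint speeds; "joint_efforts": joint torques, N m; "position": TCP position; "ee_rot": TCP orientation; "force": force on the tool from outside, world axes, zero at the start; "ft_torque": the same for the moment, N m; "width": opening from 0.0 (shut) to 1.0 (fully open).
Only numpy, scipy, OpenCV 4.12 (cv2) and the standard library are available. Lean on these libraries where they do the work, as an engineer would, in place of code of your own. Each camera call takes 0.05 s, during which the arm holds its last target.

## Working session

There is one attempt and no reset: what is moved stays moved. The work goes in short steps, Python scripts to look and compute and a tool call to move; the robot and the scene stay as the last step left them, time stands still between calls to the robot, and variables do not carry over. Pictures are saved under pics/ and viewed, and the job is handed in when it is done.

Besides the shell and the picture viewer there is one more tool, called after "Call:" by a JSON object that holds its "name" and its "arguments". move_arm: Moves the arm, as the interface text tells. Its arguments: {"type":"object","properties":{"steps":{"type":"string"},"squeeze":{"type":"number"}},"required":["steps"]}

```bash
mkdir -p pics; cat > h.py <<'E'
import numpy as np,cv2
from cell import arm
def grab(n,tag):
    d=arm.get_image(n); cv2.imwrite(f'pics/{tag}.png',d['img']); np.savez(f'{tag}.npz',**{k:np.array(v) for k,v in d.items()}); return d
def load(tag): return dict(np.load(f'{tag}.npz'))
def world(d):
    h,w=d['z_map'].shape; f=h/2/np.tan(np.radians(d['vfov'])/2)
    v,u=np.mgrid[:h,:w]; z=d['z_map']
    p=np.stack([(u-d['cx'])/f*z,-(v-d['cy'])/f*z,-z],-1)
    E=d['extrinsics']; return p@E[:3,:3].T+E[:3,3]
E
python3 - <<'E'
from h import *
s=arm.observe(); print(s)
for n in ('side','top'):
    d=grab(n,n+'0'); print(n,{k:v for k,v in d.items() if k not in('img','z_map')}, d.keys())
E
```

```text
{'clock': 0.0, 'joints': array([ 1.09937727,  0.43524809,  0.02498516,  1.57406812, -0.01158979,
        1.13399673, -0.07508164]), 'dq': array([ 0.00146644,  0.00058246, -0.00154093,  0.00027872, -0.00091857,
        0.00014914,  0.00057582]), 'joint_efforts': array([ 2.67633186e-04, -6.67854810e+01,  9.84998792e-01, -3.14472234e+01,
       -6.05512317e-02,  4.28642775e-02,  1.39217750e-04]), 'position': array([ 0.22507997, -0.58253164,  0.22594073]), 'ee_rot': array([ 0.93422395,  1.36280457, -0.93297553]), 'force': array([-0.14022648,  0.31793948, -0.30268801]), 'ft_torque': array([ 0.06046629, -0.02734955, -0.0104953 ]), 'width': 0.9932095203461279}
side {'vfov': 44.95564152594469, 'cx': 272.87919888072014, 'cy': 203.9668471931721, 'extrinsics': array([[-0.99963372,  0.02261957, -0.01485863,  0.49528808],
       [-0.02679116, -0.74942317,  0.66154905,  0.86060944],
       [ 0.00382856,  0.66170482,  0.74975467,  1.08888882],
       [ 0.        ,  0.        ,  0.        ,  1.        ]])} dict_keys(['img', 'z_map', 'vfov', 'cx', 'cy', 'extrinsics'])
top {'vfov': 53.193261805238826, 'cx': 287.6096443057949, 'cy': 211.81588587508907, 'extrinsics': array([[ 0.06527757,  0.9766584 , -0.20463921,  0.32760151],
       [-0.99786248,  0.0645171 , -0.01039325, -0.00147555],
       [ 0.00305207,  0.20488023,  0.97878229,  1.17023679],
       [ 0.        ,  0.        ,  0.        ,  1.        ]])} dict_keys(['img', 'z_map', 'vfov', 'cx', 'cy', 'extrinsics'])
```

View pics/side0.png

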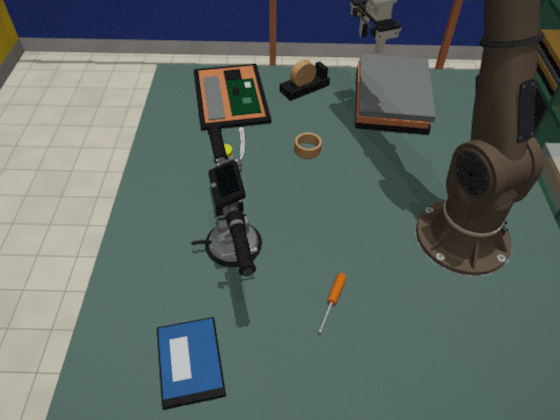

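View pics/top0.png

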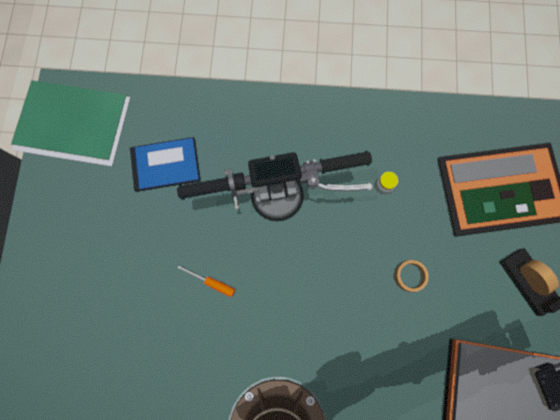

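The top view shows the lever as a light blade, from its pivot at about (313,182) to its ball at about (369,187). The bar runs from (183,192) to (368,158). The jar with the yellow lid is at (389,181), just beyond the lever's tip, and the tape roll is at (412,276). Next I'll measure these.

```bash
python3 - <<'E'
from h import *
d=load('top0'); P=world(d); im=d['img']
np.set_printoptions(precision=4,suppress=True)
for y,x in [(192,185),(190,200),(185,215),(161,350),(158,366),(182,313),(187,369),(187,345),(186,330),(181,389),(276,427),(168,265),(200,275)]:
    print((x,y),P[y,x],im[y,x])
c=cv2.resize(im[130:240,160:420],None,fx=3,fy=3,interpolation=cv2.INTER_CUBIC); cv2.imwrite('pics/topz.png',c)
d=load('side0'); c=cv2.resize(d['img'][110:290,180:350],None,fx=3.3,fy=3.3,interpolation=cv2.INTER_CUBIC); cv2.imwrite('pics/sidez.png',c)
# points in lever band
m=(P[...,2]>.18)&(P[...,2]<.24)
ys,xs=np.where(m[140:210,300:400]); 
print(m[140:210,300:400].sum())
for col in range(306,376,5):
    r=np.where(m[:,col])[0]; r=r[(r>140)&(r<210)]
    print(col,r.min() if len(r) else None,r.max() if len(r) else None,[ (k,P[k,col].round(3).tolist()) for k in r if k>=174])
E
```

```text
(185, 192) [0.558  0.2513 0.2186] [49 42 43]
(200, 190) [0.5652 0.2169 0.2182] [48 48 41]
(215, 185) [0.5792 0.1827 0.2199] [43 45 42]
(350, 161) [ 0.6595 -0.1314  0.2191] [44 49 42]
(366, 158) [ 0.668  -0.1685  0.2231] [46 46 40]
(313, 182) [ 0.6027 -0.0464  0.2164] [135 135 133]
(369, 187) [ 0.5998 -0.179   0.2143] [196 195 195]
(345, 187) [ 0.5967 -0.1228  0.2121] [184 182 179]
(330, 186) [ 0.5963 -0.0871  0.2138] [178 175 172]
(389, 181) [ 0.664  -0.2617  0.0616] [  0 199 197]
(427, 276) [ 0.4137 -0.3721  0.0405] [105 152 192]
(265, 168) [0.6202 0.067  0.2461] [31 25 25]
(275, 200) [0.5905 0.0467 0.0587] [86 80 81]
1436
306 162 181 [(np.int64(174), [0.62, -0.029, 0.221]), (np.int64(175), [0.619, -0.029, 0.214]), (np.int64(176), [0.616, -0.029, 0.218]), (np.int64(177), [0.614, -0.029, 0.215]), (np.int64(178), [0.611, -0.029, 0.218]), (np.int64(179), [0.609, -0.029, 0.218]), (np.int64(180), [0.608, -0.03, 0.212]), (np.int64(181), [0.608, -0.03, 0.203])]
311 161 186 [(np.int64(174), [0.621, -0.041, 0.219]), (np.int64(175), [0.618, -0.041, 0.221]), (np.int64(176), [0.617, -0.041, 0.2
[... 2834 characters left out ...]
4), [0.606, -0.16, 0.213]), (np.int64(185), [0.605, -0.161, 0.21]), (np.int64(186), [0.601, -0.16, 0.215]), (np.int64(187), [0.598, -0.16, 0.215]), (np.int64(188), [0.596, -0.16, 0.215]), (np.int64(189), [0.596, -0.162, 0.206])]
366 150 189 [(np.int64(184), [0.607, -0.172, 0.214]), (np.int64(185), [0.605, -0.172, 0.211]), (np.int64(186), [0.602, -0.172, 0.214]), (np.int64(187), [0.6, -0.172, 0.212]), (np.int64(188), [0.599, -0.173, 0.208]), (np.int64(189), [0.598, -0.174, 0.201])]
371 155 188 [(np.int64(184), [0.609, -0.184, 0.21]), (np.int64(185), [0.605, -0.184, 0.214]), (np.int64(186), [0.603, -0.184, 0.214]), (np.int64(187), [0.601, -0.184, 0.212]), (np.int64(188), [0.6, -0.185, 0.206])]
```

View pics/topz.png

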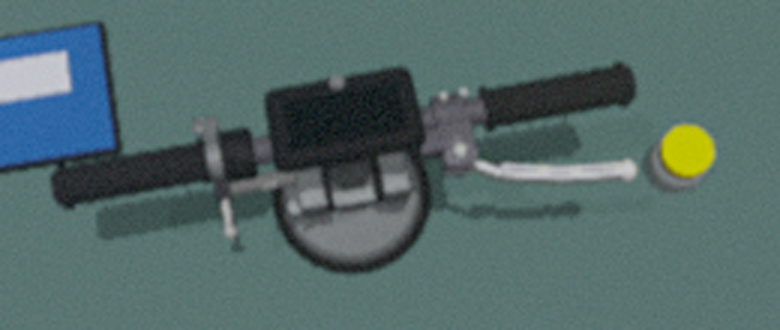

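View pics/sidez.png

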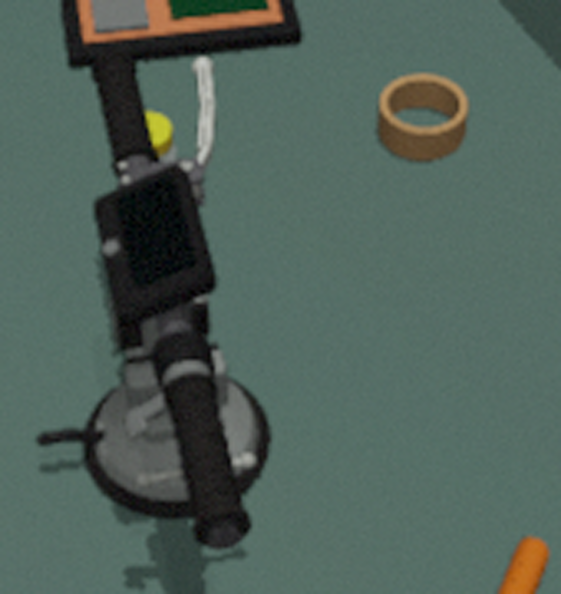

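The bar is yawed about 15° from the robot. The pivot is near (0.606,-0.050), the ball near (0.603,-0.180), and the pad's outer face near x 0.594, y -0.16. Next I'll work out the tool axes and check that the path is clear.

```bash
python3 - <<'E'
from h import *
from scipy.spatial.transform import Rotation as R
np.set_printoptions(precision=4,suppress=True)
s=arm.observe(); M=R.from_rotvec(s['ee_rot']).as_matrix(); print(M)
for tag in('top0','side0'):
    P=world(load(tag)).reshape(-1,3)
    for lo in(.08,.14):
        m=(P[:,2]>lo)&(P[:,2]<.3)&(P[:,0]>.1)&(P[:,0]<.6)&(P[:,1]<-.1)&(P[:,1]>-.75)
        q=P[m]; H,xe,ye=np.histogram2d(q[:,0],q[:,1],bins=[np.arange(.1,.61,.05),np.arange(-.75,-.09,.05)]); print(tag,lo);print(H.astype(int))
# pressing geometry
piv=np.array([.606,-.050]); tip=np.array([.603,-.180]); print(np.linalg.norm(tip-piv))
# line fit of bar
d=load('top0');P=world(d)
pts=[]
for c in list(range(190,225,3))+list(range(330,366,3)):
    col=P[140:200,c]; r=col[(col[:,2]>.212)&(col[:,2]<.23)]
    if c>300: r=r[r[:,0]>.63]
    pts.append(r[:,:2].mean(0))
pts=np.array(pts); a=np.polyfit(pts[:,1],pts[:,0],1); print('bar x=',a,np.degrees(np.arctan(-a[0])))
E
```

```text
[[-0.0006  0.9328  0.3604]
 [ 0.0013  0.3604 -0.9328]
 [-1.     -0.0001 -0.0014]]
top0 0.08
[[  0   0   0   0   0   0   0   0   0   0   0   0   0]
 [  0   0   0   0  36   4   0   0   0   0   0   0   0]
 [  0   0   0   0   6  27   0   0   0   0   0   0   0]
 [  0   0   0   0   0   0   0   0   0   0   0   0   0]
 [  0   0   0   0   0   0   0   0   0   0   0   0   0]
 [  0  44   0   0   0   0   0   0   0   0   0   0   0]
 [  0 188 222   0   0   0   0   0   0   0   0   0   0]
 [  0   9  99   0   0   0   0   0   0   0   0   0   0]
 [  0   0   0   0   0   0   0   0   0   0   0   0   0]
 [  0   0   0   0   0   0   0   0   0   0   0  41  98]]
top0 0.14
[[ 0  0  0  0  0  0  0  0  0  0  0  0  0]
 [ 0  0  0  0 36  4  0  0  0  0  0  0  0]
 [ 0  0  0  0  6 27  0  0  0  0  0  0  0]
 [ 0  0  0  0  0  0  0  0  0  0  0  0  0]
 [ 0  0  0  0  0  0  0  0  0  0  0  0  0]
 [ 0  0  0  0  0  0  0  0  0  0  0  0  0]
 [ 0  0  0  0  0  0  0  0  0  0  0  0  0]
 [ 0  0  0  0  0  0  0  0  0  0  0  0  0]
 [ 0  0  0  0  0  0  0  0  0  0  0  0  0]
 [ 0  0  0  0  0  0  0  0  0  0  0 41 98]]
side0 0.08
[[  0   0   0  
[... 331 characters left out ...]
0   0   0   0   0   0   0   0   0   0]
 [  0   6  50   0   0   0   0   0   0   0   0   0   0]
 [  0   0   0   0   0   0   0   0   0   0   0   0   0]
 [  0   0   0   0   0   0   0   0   0   0   0   9  41]]
side0 0.14
[[ 0  0  0  0  0  0  0  0  0  0  0  0  0]
 [ 0  0  0  0 46  2  0  0  0  0  0  0  0]
 [ 0  0 83  0 86 18  0  0  0  0  0  0  0]
 [ 0  1 67  0  0  0  0  0  0  0  0  0  0]
 [ 0  0  0  0  0  0  0  0  0  0  0  0  0]
 [ 0  0  0  0  0  0  0  0  0  0  0  0  0]
 [ 0  0  0  0  0  0  0  0  0  0  0  0  0]
 [ 0  0  0  0  0  0  0  0  0  0  0  0  0]
 [ 0  0  0  0  0  0  0  0  0  0  0  0  0]
 [ 0  0  0  0  0  0  0  0  0  0  0  9 41]]
0.13003461077728498
bar x= [-0.2614  0.6284] 14.651144633940232
```

Call:
{"name": "move_arm", "arguments": {"steps": "0 0.012 -0.007 0 255;0 0.036 -0.022 0 255;0 0.06 -0.037 0 255;0 0.084 -0.052 0 255;0 0.108 -0.066 0 255;0 0.132 -0.081 0 255;0 0.156 -0.096 0 255;0 0.18 -0.11 0 255;0 0.204 -0.125 0 255;0 0.228 -0.14 0 255", "squeeze": 20}}

```text
clock: 0.93
position: [0.3884, -0.3678, 0.2266]
ee_rot: [0.933, 1.362, -0.933]
force: [-0.3, 0.2, -0.6]
width: 0.321
```

Call:
{"name": "move_arm", "arguments": {"steps": "0 0.024 -0.0147 0.02 255;0 0.048 -0.029 0.04 255;0 0.072 -0.044 0.06 255;0 0.096 -0.059 0.08 255;0 0.12 -0.074 0.1 255;0 0.144 -0.088 0.12 255;0 0.168 -0.103 0.12 255;0 0.192 -0.118 0.12 255;0 0.21 -0.13 0.12 255;0 0.215 -0.135 0.12 255"}}

```text
clock: 1.77
position: [0.5412, -0.1615, 0.2265]
ee_rot: [1.022, 1.32, -1.018]
force: [0.1, 0.6, -0.1]
width: 0.005
```

```bash
python3 - <<'E'
from h import *
from scipy.spatial.transform import Rotation as R
np.set_printoptions(precision=4,suppress=True)
for n in('top','side'): grab(n,n+'1')
s=arm.observe(); print(s['clock'],s['position'],s['force'],s['width']);M=R.from_rotvec(s['ee_rot']).as_matrix(); print(M)
for n,(a,b,c,e) in {'top':(130,270,240,440),'side':(80,260,160,360)}.items():
    c2=load(n+'1')['img'][a:b,c:e]; cv2.imwrite(f'pics/{n}1z.png',cv2.resize(c2,None,fx=3.3,fy=3.3,interpolation=cv2.INTER_CUBIC))
E
```

```text
1.8667 [ 0.5396 -0.1643  0.2265] [-0.1533 -1.1248 -0.4512] 0.006415216428510291
[[-0.0005  0.9683  0.2498]
 [ 0.0008  0.2498 -0.9683]
 [-1.     -0.0002 -0.0009]]
```

View pics/top1z.png

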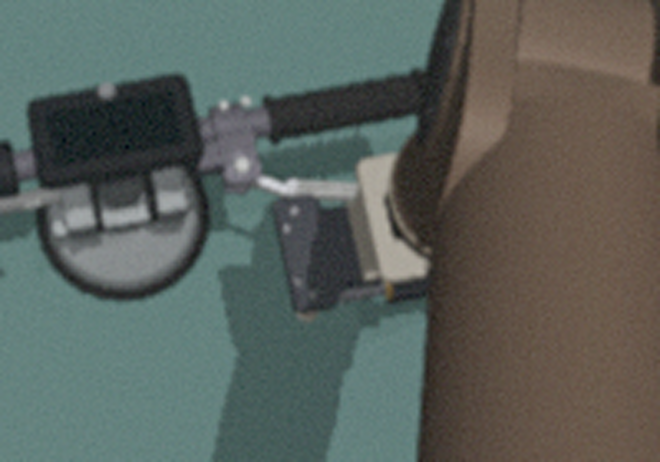

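View pics/side1z.png

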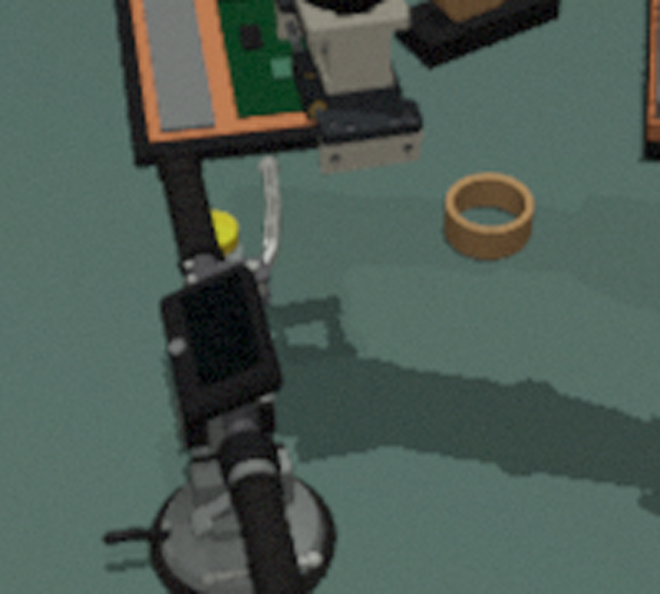

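```bash
python3 - <<'E'
from h import *
for t in('top0','side0'):
    P=world(load(t)).reshape(-1,3)
    for a in (-.26,-.16,-.10,-.08,-.06,-.045,-.03,-.015,0):
        m=(P[:,0]>.55)&(P[:,0]<.70)&(P[:,1]>a)&(P[:,1]<a+.015); print(t,a,P[m,2].max() if m.any() else None, np.percentile(P[m,2],97) if m.any() else None)
E
```

```text
top0 -0.26 0.06980403105709065 0.06521608856142769
top0 -0.16 0.22508977481628412 0.22195517669961887
top0 -0.1 0.22816536890751216 0.22201210643812713
top0 -0.08 0.22753634064742256 0.22259632037707158
top0 -0.06 0.22695374053222672 0.22364458138783125
top0 -0.045 0.22827614429491305 0.22403031345699562
top0 -0.03 0.254914056217558 0.22419177282514138
top0 -0.015 0.25825846634357785 0.2566022613995248
top0 0 0.2599232727045153 0.2566974299961652
side0 -0.26 0.06701101433589485 0.06525934755919084
side0 -0.16 0.22416086286828274 0.22340430187336108
side0 -0.1 0.22487030252894713 0.2236621434425787
side0 -0.08 0.22607377796603567 0.22363101071530322
side0 -0.06 0.22459650764914618 0.2237648020557607
side0 -0.045 0.2280095769202728 0.22531364576167306
side0 -0.03 0.25452955078084205 0.22109480202732712
side0 -0.015 0.25893840912926724 0.2567316049380908
side0 0 0.2606454840724417 0.25696328680468783
```

The space under the gripper's body is clear. I'll lower the fingers to z 0.19 in front of the pad.

Call:
{"name": "move_arm", "arguments": {"steps": "0.005 0.003 -0.002 0 255;0.014 0.008 -0.004 0 255;0.023 0.012 -0.006 0 255;0.031 0.016 -0.008 0 255;0.036 0.018 -0.009 0 255;0.036 0.018 -0.009 0 255;0.036 0.018 -0.009 0 255;0.036 0.018 -0.009 0 255"}}

```text
clock: 2.53
position: [0.5547, -0.154, 0.1909]
ee_rot: [1.024, 1.316, -1.024]
force: [0.3, -0.4, -0.6]
width: 0.005
```

```bash
python3 - <<'E'
from h import *
np.set_printoptions(precision=4,suppress=True)
for n in('top','side'): grab(n,n+'2')
s=arm.observe(); print(s['clock'],s['position'],s['force'],s['width'],s['dq'])
for n,(a,b,c,e) in {'top':(130,270,240,440),'side':(80,260,160,360)}.items():
    c2=load(n+'2')['img'][a:b,c:e]; cv2.imwrite(f'pics/{n}2z.png',cv2.resize(c2,None,fx=3.3,fy=3.3,interpolation=cv2.INTER_CUBIC))
E
```

```text
2.6333 [ 0.5548 -0.154   0.1912] [-0.4428 -1.1876  0.7649] 0.00178843935772271 [-0.0001 -0.0037 -0.0006  0.0019  0.0003 -0.0011  0.0006]
```

View pics/side2z.png

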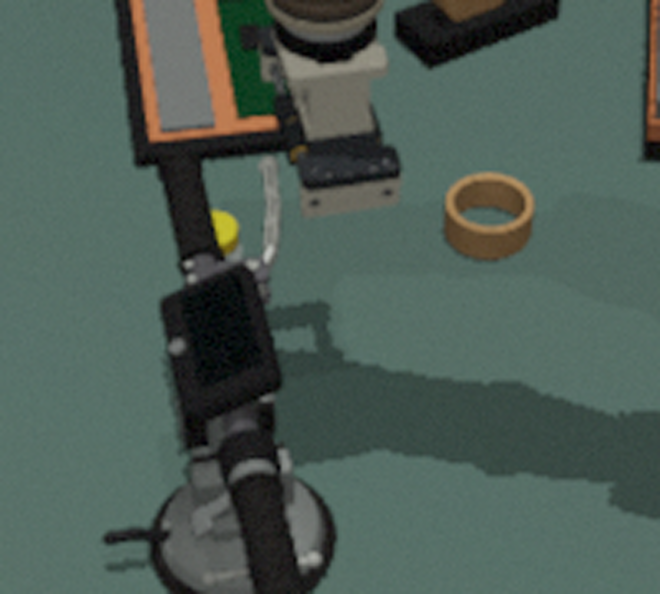

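View pics/top2z.png

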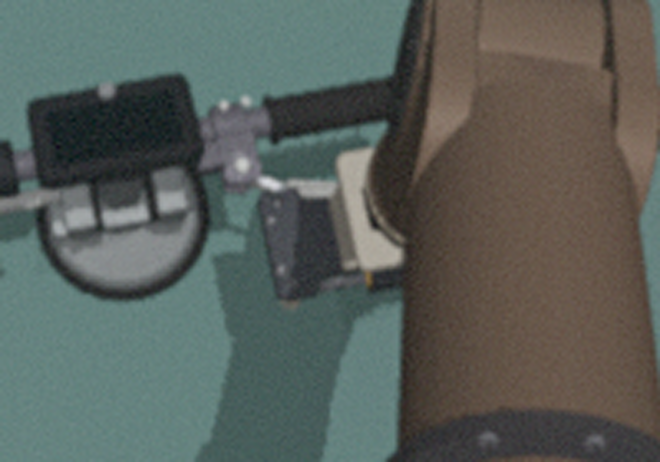

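The fingers are at z 0.191, clear of the lever and about 28 mm short of it. I'll creep in from here.

Call:
{"name": "move_arm", "arguments": {"steps": "0 0.005 0 0 255;0 0.01 0 0 255;0 0.015 0 0 255;0 0.018 0 0 255;0 0.02 0 0 255;0 0.022 0 0 255;0 0.023 0 0 255;0 0.024 0 0 255;0 0.024 0 0 255;0 0.024 0 0 255"}}

```text
clock: 3.47
position: [0.5778, -0.1478, 0.1907]
ee_rot: [1.024, 1.317, -1.024]
force: [-0.3, -0.4, 0.7]
width: 0.003
```

Call:
{"name": "move_arm", "arguments": {"steps": "0 0.001 0 0 255;0 0.002 0 0 255;0 0.003 0 0 255;0 0.004 0 0 255;0 0.005 0 0 255;0 0.006 0 0 255;0 0.006 0 0 255"}}

```text
clock: 4.05
position: [0.5832, -0.147, 0.1905]
ee_rot: [1.024, 1.317, -1.026]
force: [-4.1, -2.7, 0.3]
width: 0.006
```

The fingers touched at x≈0.583, as predicted, with about 5 N. I'll keep pressing.

Call:
{"name": "move_arm", "arguments": {"steps": "0 0.002 0 0 255;0 0.004 0 0 255;0 0.006 0 0 255;0 0.008 0 0 255;0 0.01 0 0 255;0 0.012 0 0 255;0 0.014 0 0 255;0 0.015 0 0 255;0 0.016 0 0 255;0 0.016 0 0 255"}}

```text
clock: 4.88
position: [0.5972, -0.1461, 0.1902]
ee_rot: [1.022, 1.316, -1.031]
force: [-8.9, -9.4, 1.3]
width: 0.008
```

```bash
python3 - <<'E'
from h import *
np.set_printoptions(precision=4,suppress=True)
for n in('top','side'): grab(n,n+'3')
s=arm.observe(); print(s['clock'],s['position'],s['force'],s['width'])
for n,(a,b,c,e) in {'top':(130,270,240,440),'side':(80,260,160,360)}.items():
    c2=load(n+'3')['img'][a:b,c:e]; cv2.imwrite(f'pics/{n}3z.png',cv2.resize(c2,None,fx=3.3,fy=3.3,interpolation=cv2.INTER_CUBIC))
E
```

```text
4.9833 [ 0.5971 -0.146   0.1902] [ -7.9344 -10.2308   1.0771] 0.002280468816716075
```

View pics/side3z.png

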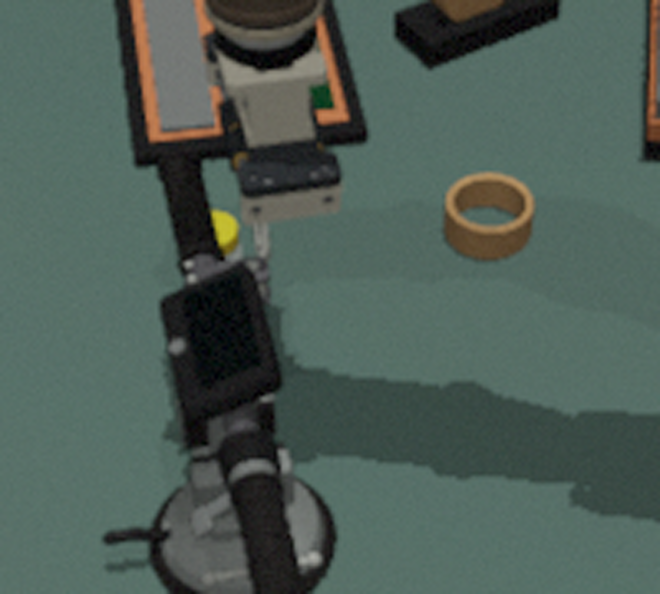

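The lever is following, at roughly 0.14 rad, but there is a sideways drag of about 10 N. The contact point moves almost straight along +x, while my push slants along the tool. I'll take out the y offset as I press on.

Call:
{"name": "move_arm", "arguments": {"steps": "0 0 0.001 0 255;0 0 0.002 0 255;0 0.001 0.003 0 255;0 0.002 0.0035 0 255;0 0.003 0.004 0 255;0 0.004 0.0045 0 255;0 0.005 0.005 0 255;0 0.006 0.005 0 255;0 0.007 0.005 0 255;0 0.007 0.005 0 255"}}

```text
clock: 5.82
position: [0.6049, -0.1462, 0.1899]
ee_rot: [1.022, 1.32, -1.028]
force: [-10.2, -3.1, 2.9]
width: 0.002
```

Call:
{"name": "move_arm", "arguments": {"steps": "0 0.0005 0 0 255;0 0.001 0 0 255;0 0.0015 0 0 255;0 0.002 0 0 255;0 0.002 0 0 255"}}

```text
clock: 6.23
position: [0.6061, -0.1461, 0.1897]
ee_rot: [1.022, 1.321, -1.029]
force: [-12.7, -3.0, 3.1]
width: 0.006
```

Call:
{"name": "move_arm", "arguments": {"steps": "0 0.0005 0 0 255;0 0.001 0 0 255;0 0.0015 0 0 255;0 0.002 0 0 255;0 0.002 0 0 255"}}

```text
clock: 6.65
position: [0.6063, -0.146, 0.1893]
ee_rot: [1.02, 1.323, -1.032]
force: [-18.3, -5.3, 5.0]
width: -0.001
```

The force rose from 13 to 19 N with only 0.2 mm of movement, so the lever is on its stop. The fingers' front is about 33 mm short of the grip. I'll add a slight preload and hold for about 2.5 s.

Call:
{"name": "move_arm", "arguments": {"steps": "0 0.0005 0 0 255;0 0.001 0 0 255;0 0.001 0 0 255;0 0.001 0 0 255;0 0.001 0 0 255;0 0.001 0 0 255;0 0.001 0 0 255;0 0.001 0 0 255;0 0.001 0 0 255;0 0.001 0 0 255"}}

```text
clock: 7.48
position: [0.6064, -0.146, 0.1891]
ee_rot: [1.02, 1.324, -1.033]
force: [-20.6, -4.2, 5.3]
width: 0.009
```

Call:
{"name": "move_arm", "arguments": {"steps": "0 0 0 0 255;0 0 0 0 255;0 0 0 0 255;0 0 0 0 255;0 0 0 0 255;0 0 0 0 255;0 0 0 0 255;0 0 0 0 255;0 0 0 0 255;0 0 0 0 255"}}

```text
clock: 8.32
position: [0.6064, -0.146, 0.1891]
ee_rot: [1.02, 1.324, -1.033]
force: [-20.0, -4.0, 5.6]
width: 0.004
```

```bash
python3 - <<'E'
from h import *
np.set_printoptions(precision=4,suppress=True)
for n in('top','side'): d=grab(n,n+'4'); P=world(d); np.savez(n+'4P.npz',P=P)
s=arm.observe(); print(s['clock'],s['position'],s['force'],s['width'])
for n,(a,b,c,e) in {'top':(130,270,240,440),'side':(80,260,160,360)}.items():
    c2=load(n+'4')['img'][a:b,c:e]; cv2.imwrite(f'pics/{n}4z.png',cv2.resize(c2,None,fx=3.3,fy=3.3,interpolation=cv2.INTER_CUBIC))
E
```

```text
8.4167 [ 0.6064 -0.1461  0.1891] [-20.718   -5.0141   4.6587] 0.005840254858750345
```

View pics/top4z.png

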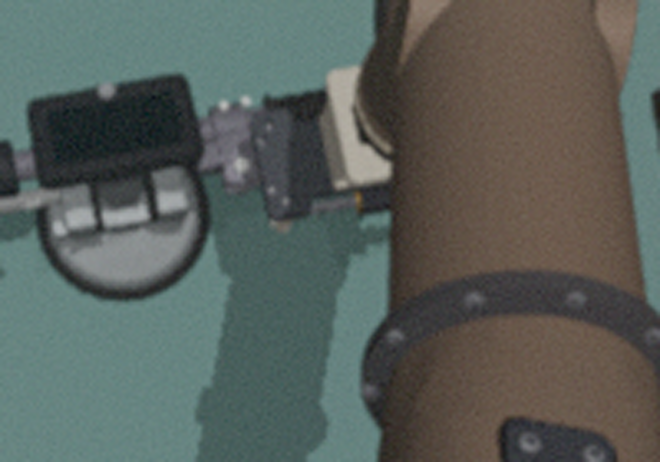

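View pics/side4z.png

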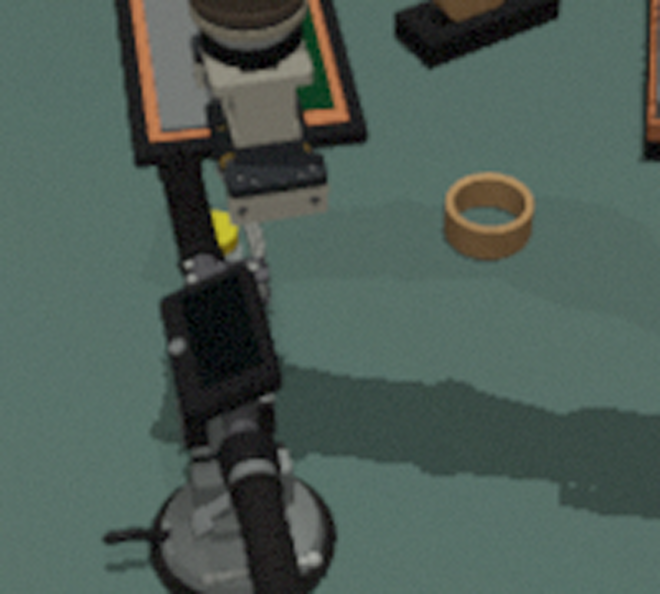

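```bash
python3 - <<'E'
from h import *
np.set_printoptions(precision=4,suppress=True)
for t in('top0','top4','side0','side3','side4'):
    d=load(t); P=world(d); im=d['img'].astype(int); b=im.mean(-1)
    for lo in(-.075,-.085,-.095,-.105):
        m=(P[...,2]>.195)&(P[...,2]<.218)&(P[...,1]>lo-.005)&(P[...,1]<lo+.005)&(P[...,0]>.57)&(P[...,0]<.64)&(b>90)
        if m.sum()>2: print(t,lo,m.sum(),np.median(P[m],0))
E
```

```text
top0 -0.075 18 [ 0.5939 -0.0753  0.2121]
top0 -0.085 28 [ 0.595  -0.085   0.2127]
top0 -0.095 21 [ 0.5942 -0.0954  0.2121]
top0 -0.105 23 [ 0.5941 -0.1054  0.2123]
side0 -0.075 9 [ 0.595  -0.0754  0.2142]
side0 -0.085 17 [ 0.5978 -0.0839  0.2129]
side0 -0.095 9 [ 0.5984 -0.0961  0.2134]
side0 -0.105 10 [ 0.5967 -0.1025  0.2135]
side3 -0.075 10 [ 0.6009 -0.076   0.2126]
side3 -0.085 17 [ 0.6053 -0.0842  0.2126]
side3 -0.095 9 [ 0.6038 -0.0941  0.2143]
side3 -0.105 9 [ 0.6069 -0.1023  0.2116]
side4 -0.075 7 [ 0.6045 -0.0744  0.2134]
side4 -0.085 18 [ 0.6106 -0.0852  0.2123]
side4 -0.095 13 [ 0.6113 -0.0939  0.2134]
side4 -0.105 6 [ 0.6131 -0.1023  0.2128]
```

The depth of the visible inner blade shows it turned by about 0.29 rad (noisy) from rest, which fits it being on the stop. I'll hold a little longer, then ease it out.

Call:
{"name": "move_arm", "arguments": {"steps": "0 0 0 0 255;0 0 0 0 255;0 0 0 0 255;0 0 0 0 255;0 0 0 0 255;0 0 0 0 255;0 0 0 0 255;0 0 0 0 255;0 0 0 0 255;0 0 0 0 255"}}

```text
clock: 9.25
position: [0.6064, -0.146, 0.1891]
ee_rot: [1.02, 1.324, -1.033]
force: [-20.7, -4.7, 5.6]
width: 0.007
```

Call:
{"name": "move_arm", "arguments": {"steps": "0 -0.001 0 0 255;0 -0.002 0 0 255;0 -0.003 -0.0003 0 255;0 -0.004 -0.0005 0 255;0 -0.0055 -0.001 0 255;0 -0.007 -0.0015 0 255;0 -0.0085 -0.002 0 255;0 -0.01 -0.0025 0 255;0 -0.0115 -0.003 0 255;0 -0.013 -0.0033 0 255"}}

```text
clock: 10.08
position: [0.5965, -0.1462, 0.1901]
ee_rot: [1.022, 1.318, -1.029]
force: [-7.7, -4.8, 1.5]
width: 0.003
```

Call:
{"name": "move_arm", "arguments": {"steps": "0 -0.0015 -0.0004 0 255;0 -0.003 -0.0008 0 255;0 -0.0045 -0.0012 0 255;0 -0.006 -0.0015 0 255;0 -0.0075 -0.0018 0 255;0 -0.009 -0.0022 0 255;0 -0.0105 -0.0026 0 255;0 -0.012 -0.003 0 255;0 -0.0135 -0.003 0 255;0 -0.015 -0.003 0 255"}}

```text
clock: 10.92
position: [0.5828, -0.1455, 0.1905]
ee_rot: [1.024, 1.317, -1.025]
force: [-4.2, -2.2, 0.9]
width: 0.005
```

Call:
{"name": "move_arm", "arguments": {"steps": "0 -0.001 0 0 255;0 -0.002 0 0 255;0 -0.003 0 0 255;0 -0.004 0 0 255;0 -0.005 0 0 255;0 -0.006 0 0 255;0 -0.007 0 0 255;0 -0.008 0 0 255;0 -0.009 0 0 255;0 -0.01 0 0 255"}}

```text
clock: 11.75
position: [0.5736, -0.1475, 0.1908]
ee_rot: [1.024, 1.317, -1.024]
force: [0.2, -0.6, 1.3]
width: 0.003
```

Call:
{"name": "move_arm", "arguments": {"steps": "0 -0.005 0 0 255;0 -0.01 0 0 255;0 -0.018 0 0 255;0 -0.026 0 0 255;0 -0.034 0 0 255;0 -0.042 0 0 255;0 -0.05 0 0 255;0 -0.056 0 0 255;0 -0.06 0 0 255;0 -0.06 0 0 255"}}

```text
clock: 12.58
position: [0.5147, -0.1627, 0.1909]
ee_rot: [1.024, 1.316, -1.025]
force: [-1.0, -0.4, 0.2]
width: 0.005
```

```bash
python3 - <<'E'
from h import *
np.set_printoptions(precision=4,suppress=True)
for n in('top','side'): grab(n,n+'5')
s=arm.observe(); print(s['clock'],s['position'],s['force'],s['width'])
for t in('side0','side5','top0','top5'):
    d=load(t); P=world(d); b=d['img'].astype(int).mean(-1)
    for lo in(-.085,-.105,-.125,-.145,-.165,-.18):
        m=(P[...,2]>.195)&(P[...,2]<.218)&(P[...,1]>lo-.008)&(P[...,1]<lo+.008)&(P[...,0]>.57)&(P[...,0]<.63)&(b>90)
        if m.sum()>2: print(t,lo,m.sum(),np.median(P[m],0))
c2=load('side5')['img'][60:300,140:400]; cv2.imwrite('pics/side5z.png',cv2.resize(c2,None,fx=2.5,fy=2.5,interpolation=cv2.INTER_CUBIC))
a=load('top0')['img'].astype(int);c=load('top5')['img'].astype(int)
E
```

```text
12.6833 [ 0.5157 -0.1622  0.1908] [-0.2004  0.0478  0.0873] 0.004191433752405076
side0 -0.085 22 [ 0.5965 -0.0838  0.2132]
side0 -0.105 21 [ 0.597  -0.105   0.2124]
side0 -0.125 21 [ 0.5978 -0.1263  0.2134]
side0 -0.145 17 [ 0.6018 -0.1451  0.2141]
side0 -0.165 19 [ 0.6036 -0.1656  0.2133]
side0 -0.18 19 [ 0.6066 -0.1768  0.2114]
side5 -0.085 20 [ 0.5965 -0.0832  0.2127]
side5 -0.105 21 [ 0.5969 -0.1037  0.2139]
side5 -0.125 22 [ 0.5981 -0.1245  0.2135]
side5 -0.145 15 [ 0.5999 -0.1446  0.2143]
side5 -0.165 20 [ 0.6037 -0.1669  0.2126]
side5 -0.18 17 [ 0.6046 -0.1773  0.2128]
top0 -0.085 39 [ 0.5939 -0.0851  0.2127]
top0 -0.105 38 [ 0.5934 -0.1059  0.2117]
top0 -0.125 42 [ 0.5951 -0.1246  0.2122]
top0 -0.145 36 [ 0.597  -0.1445  0.2124]
top0 -0.165 41 [ 0.6007 -0.1646  0.2128]
top0 -0.18 37 [ 0.6022 -0.1786  0.2113]
top5 -0.085 35 [ 0.5945 -0.0851  0.2127]
top5 -0.105 39 [ 0.5943 -0.1058  0.2131]
top5 -0.125 42 [ 0.5949 -0.125   0.2122]
top5 -0.145 35 [ 0.5968 -0.1444  0.2115]
top5 -0.165 12 [ 0.5994 -0.159   0.2143]
```

View pics/side5z.png

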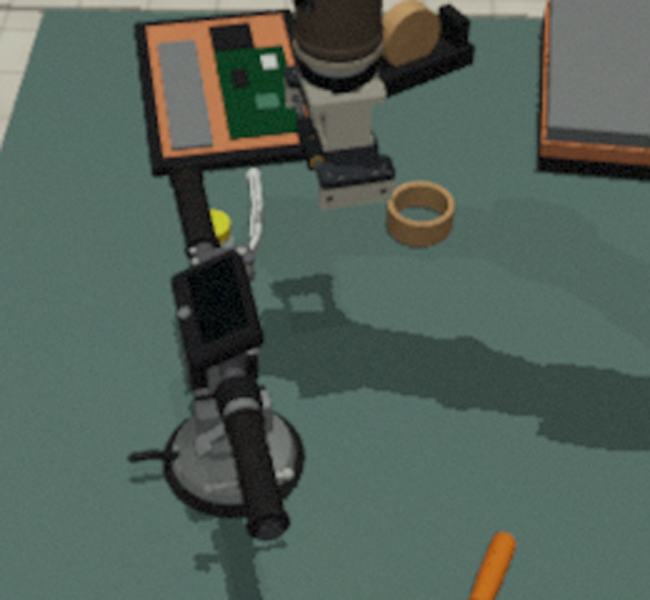

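View pics/top5.png

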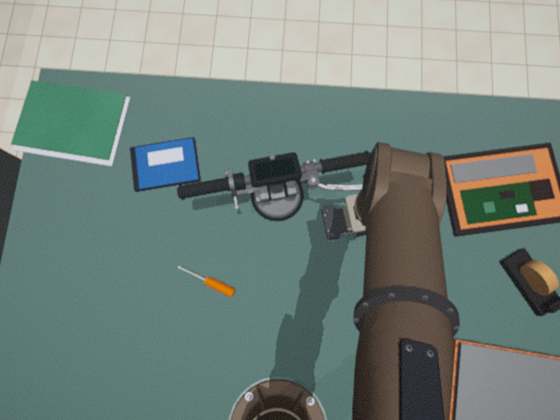

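The lever is back at its starting position to within about 2 mm in both views, with the tool about 60 mm clear and the force near 0. The screwdriver, disc case, tape and jar look unmoved. I'm handing the job in.

```bash
python3 -c "
from cell import arm
print(arm.sign_off())"
```

```text
the job is handed in; nothing more can be done
None
```

I pressed the brake lever in to its stop with the side of the closed fingers, held it there, eased it back out and handed the job in. The sign-off gives no verdict.

- **Press and hold:** The lever stopped at about 24 mm of travel: the force rose from 13 to 19 N over the last 0.2 mm. I held it there for about 2.6 s at about 21 N. By my estimate the fingers stayed about 33 mm short of the grip.
- **Release:** I eased the lever out at about 18 mm/s (about 0.2 rad/s), then backed the fingers off about 60 mm.
- **Last checks:** The lever matched its starting position to within about 2 mm in both views. The force was near zero, and the counter items looked unmoved; I judged those by eye, without measuring them. The clock was about 12.7 s.
- **Less certain:**
  - **Lever angle on the stop:** I could only estimate it. The finger travel gives about 0.25 rad and the noisy depth readings about 0.29.
  - **Sideways drag:** Friction reached about 10 N partway in, and I corrected it during the press.
  - **Throttle:** I never went near it, but did not measure it separately.

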